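# Open the sample drawer and lock it open with the lock rod

## Robot

A 6-joint arm with a two-finger parallel gripper is mounted at the origin on a cart in front of the work surface, level with it; the furniture and walls round the work are solid. World frame = base frame: x ahead of the robot, y to its left, z up, the work surface at z = 0. Lengths are in mm, angles in rad, forces in N, time in s.
With the tool pointing down it reaches from about 275 to 750 mm from the base axis. Payload 10.2 kg.
Tool frame: the origin (TCP) lies between the finger pads; the fingertips stand 11 mm ahead of it and the grasp point (between the pads) lies 8 mm behind it (ctrl.tip_extent is the distance from the TCP to the fingertips, in mm); z points along the fingers, y is the direction in which the jaws open and shut (so a half turn about z gives the same grasp; the last joint's range is limited). The gripper opens to 85 mm and grips with 20 to 120 N. Pads are 22 mm wide; open, the fingers measure 114 mm over their backs; the gripper's body (76 mm by 85 mm) begins 54 mm behind the grasp point. The pads swing forward as they close: fully open they stand 13 mm farther back than shut.
Start: joints at [-1.359, 0.313, 1.498, -0, 1.331, -0.223], TCP at [221.134, -476.163, 242.294] pointing down, gripper open.
Joint ranges: [-2.94, 2.94], [-0.97, 2.17], [0.19, 2.56], [-1.23, 4.37], [0.02, 3.11], [-2.88, 2.88]. Speed limits (rad/s): [2.39, 2.39, 3.01, 3.14, 3.14, 3.14].

## Interface

Orientations are given as a unit quaternion [w, x, y, z].
In Python, from rig import ctrl gives the robot as it stands.
- The arm moves only by the tool apply_moves, never from a script. Its argument "commands" is a list of rows, each a list of 5 numbers: the finger opening in cm, from 0 to 8.54, then the shift along the tool's x, y, z in cm, then the turn about the tool's z in rad. In form: [[jaw, dx, dy, dz, roll], ...]. A call has 1 to 12 rows; each row shifts and turns the commanded pose from where the row before left it, along the tool's axes as they then stand; what a row does not reach is not made up. A row lasts 1/12 s, in which the tool goes at most 41.7 mm and 7.16 degrees, less where a joint would pass 70% of its speed; a pose out of reach is approached as far as the arm can. A call with a gripper value outside its range is refused whole. The fingers move at their own pace and stop on an object; "squeeze" is the grip in N (left out, the last holds). Time passes only in rows, so rows that do not move let the fingers close. It gives the time, the measured TCP pose, the force and the opening at its end, in the units of the state.
- ctrl.sense(): the state, without advancing time (a new reading comes with each control period).
- ctrl.capture(name): name is "side" or "top" or "wrist"; returns the picture (400x640x3 uint8, red, green, blue); there is no depth.
- ctrl.camera_info(name): a dict with "fov_y" (degrees; the focal length in pixels is half the picture's height over the tangent of half this angle, whatever the lens; pixels are square), "cx", "cy" (the principal point, pixels), "dist_coeffs" ([k1, k2, p1, p2, k3] as OpenCV has them; the pictures are not rectified), "camera_from_world" (4x4, takes a point from world to camera coordinates). Camera axes: x right, y down, z forward; pixel columns grow to the right and rows downward; lengths in mm; the calibration is good to about 2 mm. A picture is of the moment at which its call begins: read the wrist's pose just before it. camera_info takes no time and is no camera call; for the wrist camera it gives the pose at the moment of the call.
- ctrl.finish_job(): hands the job in, once; it reports no verdict.
The state is a dict: "time_s": time; "joints": joint angles; "dq": joint speeds; "tau": joint torques, N m; "eef_pos": TCP position; "ee_rot": TCP orientation; "force": force on the tool from outside, world axes, zero at the start; "wrist_torque": the same for the moment, N m; "grip_width": opening from 0.0 (shut) to 1.0 (fully open).
Only numpy, scipy, OpenCV 4.12 (cv2) and the standard library are available. Lean on these libraries where they do the work, as an engineer would, in place of code of your own. Each camera call takes 0.05 s, during which the arm holds its last target.

## Task

Pull the drawer of the low bench cabinet all the way out by its handle. Then take the lock rod from its stand and thread it straight down through the upper ear, the drawer's strap and the lower ear until its collar rests on the upper ear, so that the drawer is locked open for loading, and let go. Leave the bottle, the lens, the tape roll and the tissue pack standing where they are.

Things in the scene. Friction and masses are not known exactly. Their poses are not given: they have to be found in the camera images.
- cabinet: low grey bench cabinet with one drawer, 130 deep x 170 wide x 85 mm high, fixed to the worktop. Origin: centre of its underside. x points from its front to its back (the drawer opens toward -x), y to its left side as seen by someone standing in front of the drawer and facing it, z up. On the left side is a steel bracket of two horizontal ears, each 44 x 46 mm and 6 mm thick (undersides 40 and 84 mm above the worktop), each with one vertical 16 mm hole at x = -40, y = 110 mm
- drawer (a joint): how far the drawer is out (m): 0 shut, 0.09 at its open end stop, where the strap's hole lies exactly between the holes of the two ears. It slides with some 2 N of friction and stays where it is left; it may start slightly ajar
- handle (a point): middle of the drawer's bow handle (moves with the drawer): a round level steel bar 10 mm thick, 110 mm long along the cabinet's y, centred 58 mm above the worktop and 42 mm in front of the drawer front, so that 37 mm is free behind it; the drawer front is 80 mm high at its top edge
- ear_hole (a point): centre of the hole in the upper ear, at the ear's upper face, 90 mm above the worktop; same axes as the cabinet. The three holes are 16 mm wide
- strap_hole (a point): centre of the 16 mm hole in the drawer's lock strap, at the strap's upper face (68 mm above the worktop); the strap is a flat steel bar, 30 mm wide and 6 mm thick, that runs back from the drawer front along the outside of the cabinet's left side, between the two ears, and moves with the drawer
- rod: lock rod, 115 mm long over all, about 100 g, standing upright in its stand at the start. Origin: centre of the underside of its collar; z points up out of the handle end. Below the origin: a steel shaft 12 mm thick and 65 mm long whose last 12 mm taper to 6 mm. Above: a steel collar 28 mm wide and 5 mm thick, then a round black grip 16 mm thick (18 mm at its ends) up to 50 mm above the origin
- rod_tip (a point): centre of the pointed lower end of the lock rod, 65 mm below its origin
- stand: grey parking block for the rod, 60 x 60 x 70 mm, fixed, with one vertical hole in the middle of its top, 68 mm deep and 2.5 mm wider than the shaft; the rod's collar rests on its top, 70 mm above the worktop. Origin: centre of its underside, z up
- dropper_bottle: dropper bottle, 38 mm wide, 113 mm high, standing loose in front of the cabinet, beside the drawer's path on the right; a bystander. Origin: centre of its underside
- objective_spare: black spare lens, 51 mm wide, 52 mm high, standing loose near the stand on its robot side; a bystander. Origin: centre of its underside
- tape_roll: roll of masking tape, 66 mm wide, 19 mm high, lying loose to the left of the stand; a bystander. Origin: centre of its underside
- lens_tissue: flat pack of lens tissues, 73 x 100 x 10 mm, lying loose on the worktop in front of the cabinet; a bystander. Origin: centre of its underside
Not all that is in view belongs to the job. What is shaped like the rod but blue or yellow is not meant.

How it is judged (in metres and radians):
On the way, in this order (a step that is already met when the one before it is completed fails the run):
1. the drawer is drawn out by its handle: the fingers push or pull on the handle's bar while the drawer is more than 30 mm out (value of joint drawer above 0.03 m and contact force between handle_bar and the fingers above 0.3 N).
2. the drawer is pulled out to its end stop (value of joint drawer above 0.084 m), for 0.2 s.
3. the rod goes down through the upper ear, the strap and the lower ear until its collar rests on the upper ear (value of joint drawer above 0.084 m and horizontal distance between rod and ear_hole below 0.006 m and z of rod in the frame of ear_hole below 0.005 m and z of rod_tip in the frame of ear_hole below -0.055 m and horizontal distance between rod_tip and strap_hole below 0.009 m and angle between the z axis of rod and the z axis of cabinet, either way round below 0.08 rad), for 0.2 s.
At the end, for the whole second after the job is handed in: The drawer is out at its stop (over 84 mm of 90); the lock rod stands upright (within 0.08 rad) in all three holes, its collar resting on the upper ear (within 5 mm in height, 6 mm sideways), let go and at rest (all of step 3 and linear speed of rod below 0.02 m/s and contact force between rod and the fingers below 0.5 N); the robot touches nothing.
It fails at once if the dropper bottle is shifted by more than 25 mm (distance of dropper_bottle from where it was at the start of the episode above 0.025 m).
It fails at once if the objective spare is shifted by more than 25 mm (distance of objective_spare from where it was at the start of the episode above 0.025 m).
It fails at once if the tape roll is shifted by more than 25 mm (distance of tape_roll from where it was at the start of the episode above 0.025 m).
It fails at once if the lens tissue is shifted by more than 25 mm (distance of lens_tissue from where it was at the start of the episode above 0.025 m).
It fails at once if the dropper bottle or the spare lens is tipped over (angle between any of dropper_bottle, objective_spare's own z axis and vertical above 0.5 rad).
It also fails if it takes over 48 s, if anything falls off the work surface, if the arm or the gripper's body presses on something with over 40 N, if the wrist force passes 120 N, or if a joint passes its speed limit or range.

## Working session

There is one attempt and no reset: what is moved stays moved. The work goes in short steps, Python scripts to look and compute and a tool call to move; the robot and the scene stay as the last step left them, time stands still between calls to the robot, and variables do not carry over. Pictures are saved under pics/ and viewed, and the job is handed in when it is done.

Besides the shell and the picture viewer there is one more tool, called after ">>>" as a command line: name --pt "numbers of a row" for each row, then --argument value for the rest. apply_moves: Moves the arm, as the interface text tells. Its arguments: {"type":"object","properties":{"commands":{"type":"array"},"squeeze":{"type":"number"}},"required":["commands"]}

```bash
mkdir -p pics; ls
python3 - <<'E'
from rig import ctrl
import cv2
for n in ["side","top","wrist"]:
    im=ctrl.capture(n); cv2.imwrite(f"pics/{n}0.png",im[:,:,::-1])
    i=ctrl.camera_info(n); print(n,i)
print(ctrl.sense(), ctrl.tip_extent)
E
```

```text
pics
side {'fov_y': 44.64553279259685, 'cx': 319.52605886246107, 'cy': 201.3695335298588, 'dist_coeffs': array([-0.15150726,  0.        ,  0.        ,  0.        ,  0.        ]), 'camera_from_world': array([[-9.53185841e-01, -3.01613445e-01,  2.15889332e-02,
         5.63457175e+02],
       [-1.67778329e-01,  4.68127857e-01, -8.67586734e-01,
         6.08049777e+01],
       [ 2.51569443e-01, -8.30593546e-01, -4.96817045e-01,
         1.32352255e+03],
       [ 0.00000000e+00,  0.00000000e+00,  0.00000000e+00,
         1.00000000e+00]])}
top {'fov_y': 48.92246903033795, 'cx': 322.2407625441129, 'cy': 199.88778129300067, 'dist_coeffs': array([-0.12093847,  0.        ,  0.        ,  0.        ,  0.        ]), 'camera_from_world': array([[ 1.39595255e-03, -9.99663743e-01,  2.58930897e-02,
         2.36053077e+02],
       [-9.97491026e-01, -3.22468219e-03, -7.07195530e-02,
         5.29834207e+02],
       [ 7.07792701e-02, -2.57294034e-02, -9.97160114e-01,
         1.13973050e+03],
       [ 0.00000000e+00,  0.00000000e+00,  0.00000000e+00,
         1.00000000e+00]])}
wrist {'fov_y': 67.988
[... 496 characters left out ...]
 1.00000000e+00]])}
{'time_s': 0.15, 'joints': array([-1.35940411e+00,  3.13330112e-01,  1.49824172e+00, -5.11655293e-06,
        1.33103894e+00, -2.23409382e-01]), 'dq': array([-0.00077577, -0.00263179, -0.00318396, -0.00037351,  0.00036598,
       -0.00055135]), 'tau': array([ 1.44756810e-03, -4.12366784e+01, -2.59797335e+01, -9.19727449e-05,
        3.23733067e-03,  2.73897172e-06]), 'eef_pos': array([ 221.08944426, -475.9723428 ,  241.86997028]), 'ee_rot': array([-5.09063647e-04,  9.76461117e-01,  2.15692904e-01,  5.73952944e-07]), 'force': array([ 0.07163354, -0.99748009, -0.05451958]), 'wrist_torque': array([ 0.01317748, -0.03690841,  0.01112118]), 'grip_width': 1.001337558435342} 11.0
```

View pics/side0.png

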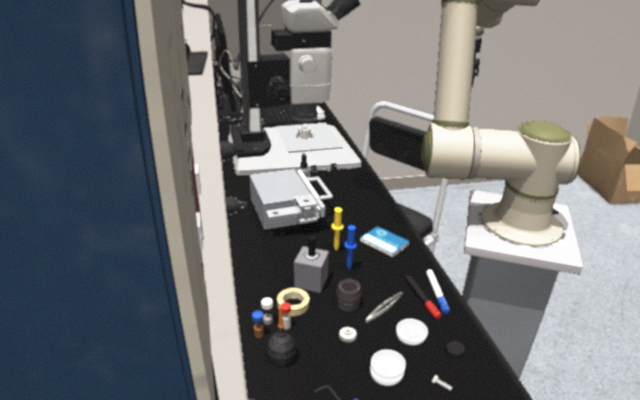

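View pics/top0.png

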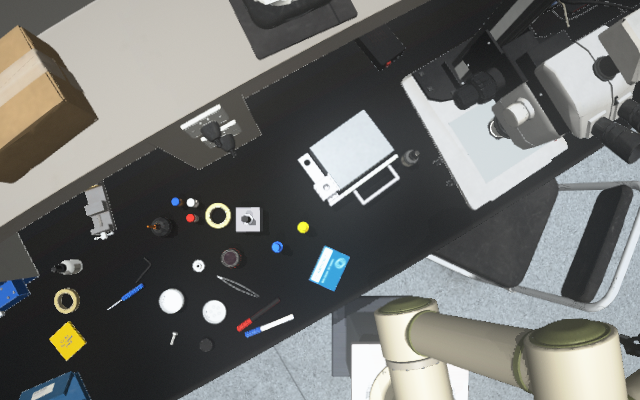

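View pics/wrist0.png

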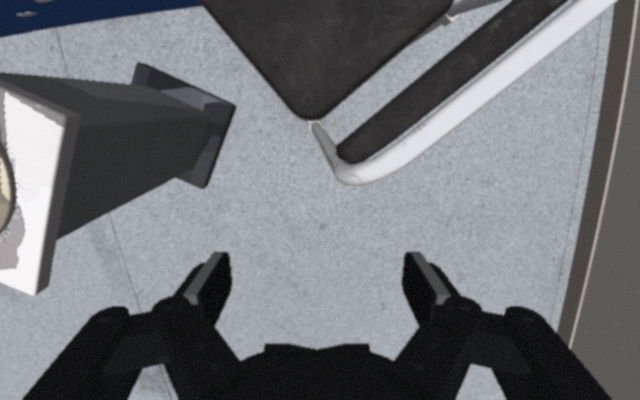

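```bash
cat > h.py <<'E'
import numpy as np, cv2
from rig import ctrl
def K(n):
    i=ctrl.camera_info(n); f=200/np.tan(np.radians(i['fov_y'])/2)
    return np.array([[f,0,i['cx']],[0,f,i['cy']],[0,0,1.]]), i['dist_coeffs'], np.array(i['camera_from_world'])
def ray(n,uv,cal=None):
    k,d,T=cal or K(n); p=cv2.undistortPoints(np.array([[uv]],float),k,d)[0,0]
    R=T[:3,:3]; return -R.T@T[:3,3], R.T@np.array([p[0],p[1],1])
def plane(n,uv,z,cal=None):
    o,d=ray(n,uv,cal); return o+d*(z-o[2])/d[2]
def proj(n,P,cal=None):
    k,d,T=cal or K(n); P=np.atleast_2d(np.array(P,float))
    return cv2.projectPoints(P,cv2.Rodrigues(T[:3,:3])[0],T[:3,3],k,d)[0][:,0]
def crop(src,x0,y0,x1,y1,s,out):
    im=cv2.imread(src); cv2.imwrite(out,cv2.resize(im[y0:y1,x0:x1],None,fx=s,fy=s,interpolation=cv2.INTER_CUBIC))
def snap(n,name):
    cal=K(n); im=ctrl.capture(n)[:,:,::-1]; cv2.imwrite(f'pics/{name}.png',im); np.savez(f'pics/{name}.npz',k=cal[0],d=cal[1],T=cal[2]); return im,cal
def cal(name):
    z=np.load(f'pics/{name}.npz'); return z['k'],z['d'],z['T']
E
python3 - <<'E'
from h import *
crop('pics/top0.png',290,100,430,210,5.7,'pics/c1.png')
crop('pics/top0.png',170,180,370,300,4,'pics/c2.png')
crop('pics/side0.png',230,150,420,320,4,'pics/c3.png')
E
```

```text
(no output)
```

View pics/c1.png

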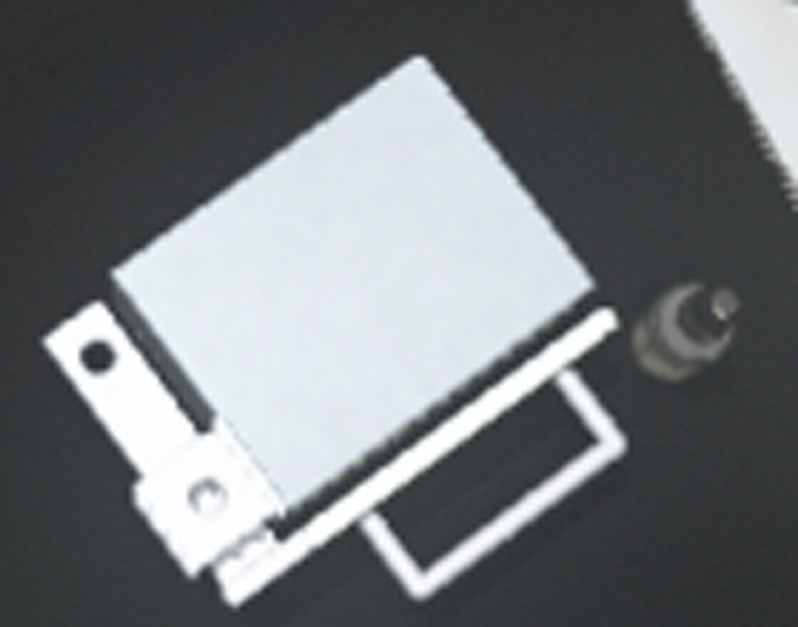

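View pics/c2.png

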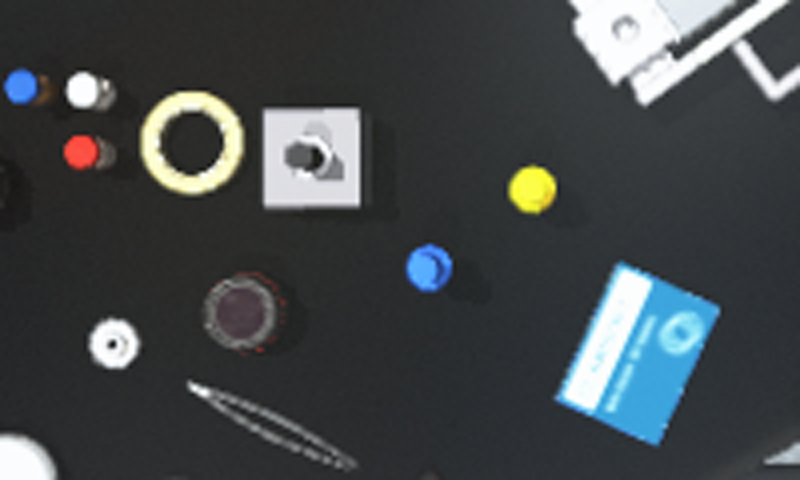

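View pics/c3.png

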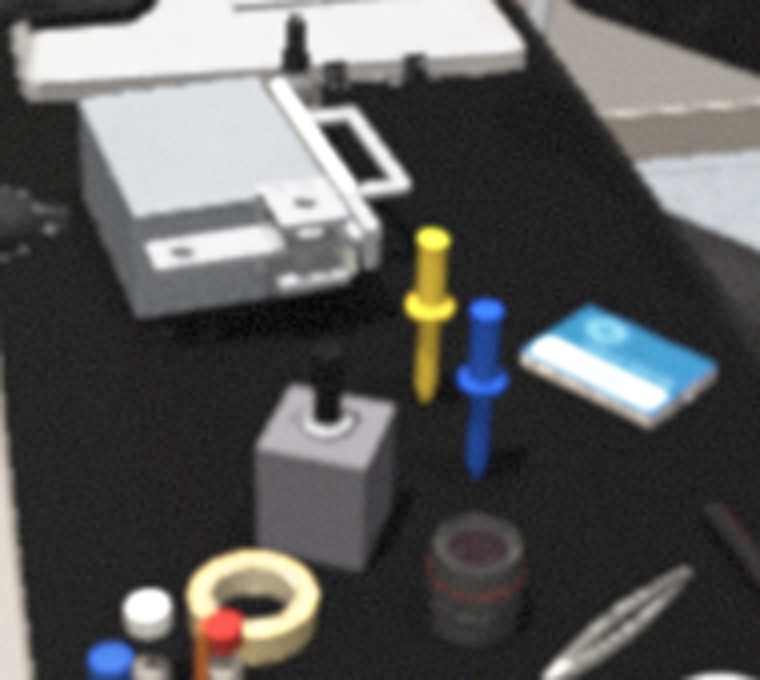

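Run:
```python
from h import *
np.set_printoptions(precision=1,suppress=True)
c1=lambda x,y:(290+x/5.7,100+y/5.7)
eh=plane('top',c1(208,495),90); sh=plane('top',c1(98,357),68)
print('ear',eh,'strap',sh,np.linalg.norm((eh-sh)[:2]))
h1=plane('top',c1(420,590),60);h2=plane('top',c1(617,442),60)
print('handle corners',h1,h2,np.linalg.norm(h1-h2))
t=[plane('top',c1(*p),85) for p in [(112,270),(418,57),(593,285),(285,515)]]
print('cab top',*t,[np.linalg.norm(t[i]-t[i-1]) for i in range(4)])
d=h2-h1;print('yaw y axis (h1 left,h2 right)',np.degrees(np.arctan2(-d[1],-d[0])))
d=eh-sh;print('-x axis',np.degrees(np.arctan2(d[1],d[0])))
c=sum(t)/4
print('cab c',c)
c2=lambda x,y:(170+x/4,180+y/4)
st=[plane('top',c2(*p),70) for p in [(264,107),(361,109),(361,208),(263,206)]]
print('stand',*st,sum(st)/4)
print('grip top',plane('top',c2(297,155),120))
# side
c3=lambda x,y:(230+x/4,150+y/4)
print('side ear',plane('side',c3(308,203),90),'strap',plane('side',c3(182,251),68),'grip top',plane('side',c3(328,352),120),'handle',plane('side',c3(405,185),60),plane('side',c3(352,110),60))
for n,p,z in [('yel',(532,188),90),('blue',(428,266),90),('lens',(240,312),52),('tape',(191,142),19)]: print(n,plane('top',c2(*p),z))
print('bottle',plane('top',c1(722,300),113), 'tissue',plane('top',c2(640,353),10))
```

```text
ear [556.3 228.8  90. ] strap [619.7 276.8  68. ] 79.55921195620276
handle corners [517.3 133.3  60. ] [584.1  44.   60. ] 111.5178341042423
cab top [655.6 270.7  85. ] [752.6 135.4  85. ] [650.6  58.8  85. ] [548.2 195.1  85. ] [np.float64(131.3029058265512), np.float64(166.39649974882818), np.float64(127.54632292668587), np.float64(170.53221439654905)]
yaw y axis (h1 left,h2 right) 126.78964008461199
-x axis -142.89538779576492
cab c [651.7 165.   85. ]
stand [507.5 454.4  70. ] [506.5 393.6  70. ] [444.8 393.   70. ] [445.8 454.2  70. ] [476.1 423.8  70. ]
grip top [476.2 425.7 120. ]
side ear [552.9 231.7  90. ] strap [619.7 278.9  68. ] grip top [475.1 428.  120. ] handle [516.1 136.9  60. ] [583.4  43.3  60. ]
yel [457.4 286.2  90. ]
blue [409.6 349.5  90. ]
lens [378.7 471.2  52. ]
tape [487.2 510.8  19. ]
bottle [639.5   8.  113. ] tissue [350.1 216.5  10. ]
```

Run:
```python
from h import *
np.set_printoptions(precision=1,suppress=True)
def tri(a,b):
    o1,d1=ray('top',a);o2,d2=ray('side',b)
    A=np.stack([d1,-d2],1);s=np.linalg.lstsq(A,o2-o1,rcond=None)[0];p,q=o1+d1*s[0],o2+d2*s[1];return (p+q)/2,np.linalg.norm(p-q)
print(tri((575,350),(428,150)))
print(tri((630,197),(368,125)))
print(tri((248,218),(312,240)))
for n,uv in [('top',(600,60)),('top',(500,125)),('top',(480,205)),('top',(410,85))]: print(uv,plane(n,uv,100),plane(n,uv,300))
for P in [(221,-476,242),(385,-193,242),(550,89,242)]: print(proj('top',P),proj('side',P))
```

```text
(array([ 222.6, -393.3,   56.4]), np.float64(191.87453585528837))
(array([ 566.5, -680.6,  -33.3]), np.float64(46.04907784022806))
(array([478.3, 418.4, 108. ]), np.float64(0.33067841631823747))
(600, 60) [ 909.1 -519.5  100. ] [ 822.7 -372.2  300. ]
(500, 125) [ 716.7 -214.8  100. ] [ 666.3 -124.6  300. ]
(480, 205) [ 511.8 -154.7  100. ] [499.7 -75.7 300. ]
(410, 85) [815.4  17.8 100. ] [746.5  64.5 300. ]
[[634.3 327.5]] [[463.8  83.7]]
[[522.2 259.2]] [[405.2 101.1]]
[[394.5 182.9]] [[326.3 124.9]]
```

>>> apply_moves --pt "8.5 0 0 0 -0.12" --pt "8.5 0 0 0 -0.12" --pt "8.5 0 0 0 -0.12" --pt "8.5 0 0 0 -0.12" --pt "8.5 0 0 0 -0.12" --pt "8.5 0 0 0 -0.12" --pt "8.5 0 0 0 -0.12" --pt "8.5 0 0 0 -0.12" --pt "8.5 0 0 0 -0.12" --pt "8.5 0 0 0 -0.12" --pt "8.5 0 0 0 -0.12" --pt "8.5 0 0 0 -0.12"

```text
time_s: 1.15
eef_pos: [221.1, -476.0, 242.0]
ee_rot: [-0.0, 0.59, 0.808, 0.0]
force: [0.0, -0.4, -0.4]
grip_width: 1.001
```

>>> apply_moves --pt "5 0 0 0 -0.12" --pt "5 0 0 0 -0.12" --pt "5 0 0 0 -0.1" --pt "5 0 0 0 0"

```text
time_s: 1.48
eef_pos: [221.1, -476.0, 242.0]
ee_rot: [-0.0, 0.445, 0.895, 0.0]
force: [-1.1, 1.3, 0.7]
grip_width: 0.584
```

```bash
cat >> h.py <<'E'
from scipy.spatial.transform import Rotation as Ro
def st():
    s=ctrl.sense(); q=s['ee_rot']; R=Ro.from_quat([q[1],q[2],q[3],q[0]]).as_matrix(); return s,R
def to(P):
    s,R=st(); d=R.T@(np.array(P)-s['eef_pos'])
    print('t',round(s['time_s'],2),'pos',s['eef_pos'].round(1),'xang',np.degrees(np.arctan2(R[1,0],R[0,0])).round(2),'z',R[:,2].round(3),'F',s['force'].round(1),'w',round(s['grip_width'],3),'j',s['joints'].round(2)); print('tool delta cm',(d/10).round(2))
E
python3 -c "
from h import *
to((550.5,89,190))"
```

```text
t 1.48 pos [ 221.1 -476.   242. ] xang 127.1 z [-0.     0.001 -1.   ] F [-1.1  1.3  0.7] w 0.584 j [-1.36  0.31  1.5  -0.    1.33 -2.01]
tool delta cm [25.2  60.35  5.23]
```

>>> apply_moves --pt "5 1.2 2.9 0 0" --pt "5 1.2 2.9 0 0" --pt "5 1.2 2.9 0 0" --pt "5 1.2 2.9 0 0" --pt "5 1.2 2.9 0 0" --pt "5 1.2 2.9 0 0" --pt "5 1.2 2.9 0 0" --pt "5 1.2 2.9 0 0" --pt "5 1.2 2.9 0 0" --pt "5 1.2 2.9 0 0" --pt "5 1.2 2.9 0 0" --pt "5 1.2 2.9 0 0"

```text
time_s: 2.48
eef_pos: [413.5, -150.6, 242.4]
ee_rot: [0.0, 0.449, 0.894, -0.0]
force: [0.7, 0.4, 0.3]
grip_width: 0.587
```

>>> apply_moves --pt "4 1.2 2.9 0 0" --pt "4 1.2 2.9 0 0" --pt "4 1.2 2.9 0 0" --pt "4 1.2 2.9 0 0" --pt "4 1.2 2.9 0 0" --pt "4 1.2 2.9 0.8 0" --pt "4 1.2 2.9 0.8 0" --pt "4 0.8 2.0 0.8 0" --pt "4 0 0 0 0"

```text
time_s: 3.23
eef_pos: [536.5, 58.4, 216.3]
ee_rot: [-0.001, 0.447, 0.894, -0.0]
force: [0.4, -0.0, -0.6]
grip_width: 0.472
```

```bash
python3 -c "
from h import *
to((550.5,89,190))
for n in ['wrist','top']: snap(n,n+'1')
"
```

```text
t 3.23 pos [536.5  58.4 216.3] xang 126.89 z [-0.003  0.001 -1.   ] F [ 0.4 -0.  -0.6] w 0.472 j [-0.11  0.37  1.49  0.    1.29 -0.75]
tool delta cm [1.6  2.96 2.63]
```

View pics/wrist1.png

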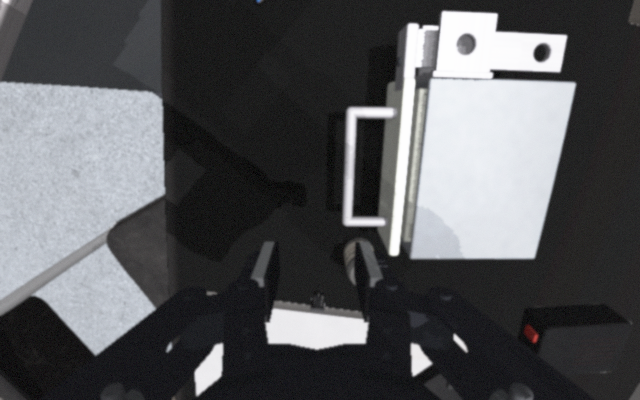

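```bash
python3 - <<'E'
from h import *
np.set_printoptions(precision=1,suppress=True)
c=cal('wrist1')
im=cv2.imread('pics/wrist1.png'); g=cv2.cvtColor(im,cv2.COLOR_BGR2GRAY)
for r in (135,165,195): 
    row=g[r,335:370].astype(int); print(r,row)
a=plane('wrist',(350.5,113),61,c);b=plane('wrist',(349.5,221),61,c);print('bar',a,b,(a+b)/2,np.linalg.norm(a-b))
e=plane('wrist',(466,43.5),90,c);s=plane('wrist',(541.5,52),68,c);print('ear',e,'strap',s,np.linalg.norm((e-s)[:2]))
d=a-b;print(np.degrees(np.arctan2(d[1],d[0])))
E
python3 -c "
from h import *
crop('pics/wrist1.png',330,0,600,260,3,'pics/w1c.png')"
```

```text
135 [ 20  31  31  29  31  27  34  28  35  52  97 145 185 211 227 240 245 242
 230 212 167 102  48  29  32  34  31  35  25  21  20  20  18  24  17]
165 [ 25  18  22  25  27  30  21  31  46  84 126 157 180 200 216 221 218 202
 170 115  60  32  31  33  29  30  28  28  21  18  15  22  13  20  19]
195 [ 22  28  27  27  26  26  32  53  93 141 175 204 222 230 232 227 214 173
 111  49  23  20  31  29  30  18  14  14  16  16  19  12  13  22  10]
bar [518.9 133.6  61. ] [585.8  48.9  61. ] [552.3  91.3  61. ] 107.83514392891313
ear [555.6 230.2  90. ] strap [619.6 277.5  68. ] 79.57752381999913
128.30788765682203
```

View pics/w1c.png

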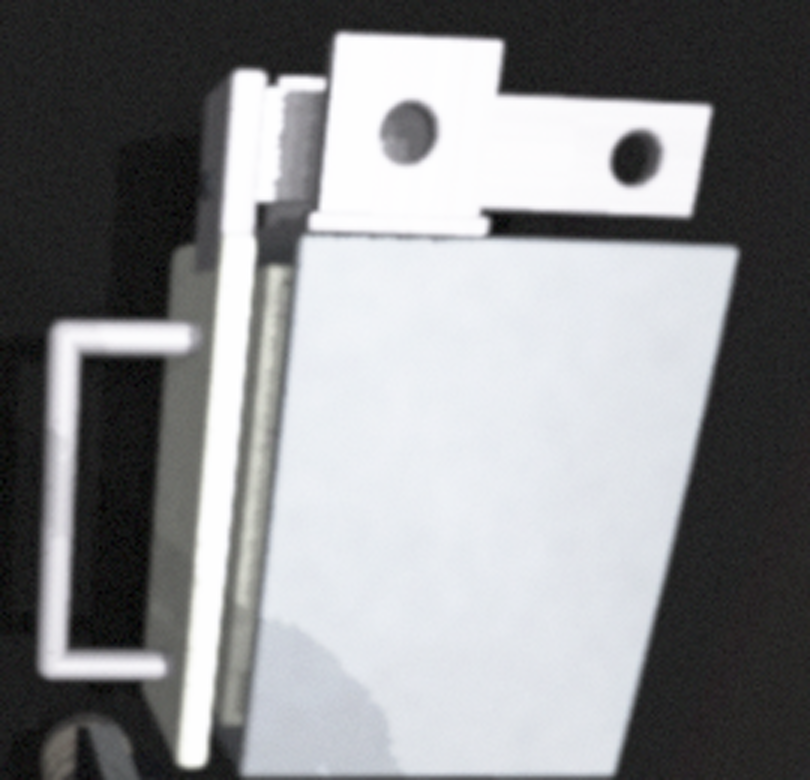

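>>> apply_moves --pt "4 0.8 1.5 2 0" --pt "4 0.8 1.5 2 0" --pt "4 0 0 2 0" --pt "4 0 0 2 0" --pt "4 0 0 1 0" --pt "4 0 0 0 0" --pt "4 0 0 0 0"

```text
time_s: 3.92
eef_pos: [550.6, 85.5, 129.1]
ee_rot: [0.0, 0.448, 0.894, 0.0]
force: [0.5, -0.2, -0.0]
grip_width: 0.464
```

```bash
python3 -c "
from h import *
to((551,90,51))
for n in ['wrist','side']: snap(n,n+'2')
crop('pics/side2.png',220,60,420,230,4,'pics/s2c.png')
"
```

```text
t 3.92 pos [550.6  85.5 129.1] xang 126.8 z [ 0.001 -0.    -1.   ] F [ 0.5 -0.2 -0. ] w 0.464 j [-0.06  0.49  1.55 -0.    1.1  -0.7 ]
tool delta cm [0.34 0.3  7.81]
```

View pics/wrist2.png

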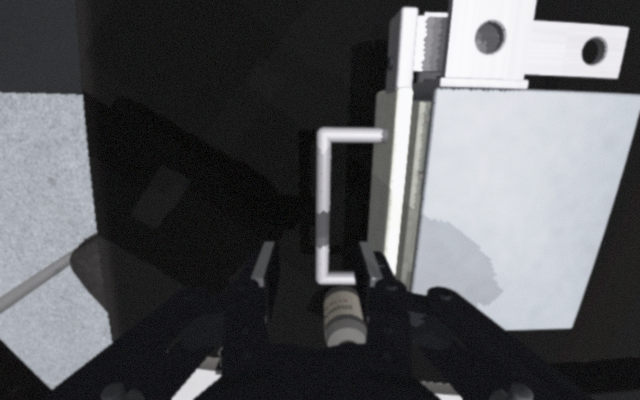

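View pics/s2c.png

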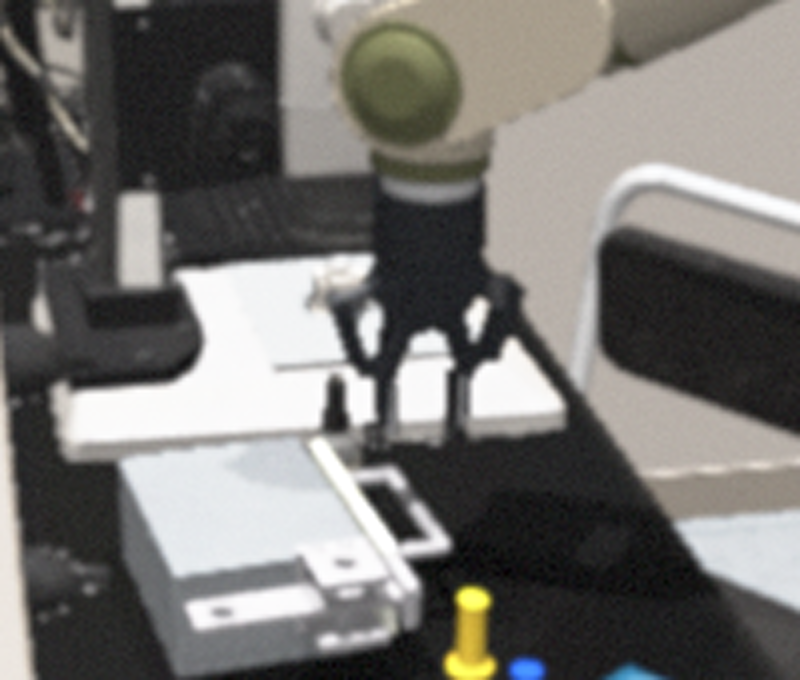

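>>> apply_moves --pt "3 0.3 0.3 0 0" --pt "3 0 0 1.5 0" --pt "3 0 0 1.5 0" --pt "3 0 0 1 0" --pt "3 0 0 0 0"

```text
time_s: 4.43
eef_pos: [550.3, 90.6, 86.9]
ee_rot: [-0.001, 0.447, 0.895, -0.001]
force: [-0.4, -0.0, -0.7]
grip_width: 0.349
```

```bash
python3 -c "
from h import *
to((551,90,56))
for n in ['wrist','side']: snap(n,n+'3')
crop('pics/side3.png',260,100,400,220,5,'pics/s3c.png')
"
```

```text
t 4.43 pos [550.3  90.6  86.9] xang 126.9 z [-0.003  0.    -1.   ] F [-0.4 -0.  -0.7] w 0.349 j [-0.05  0.55  1.58  0.    1.01 -0.69]
tool delta cm [-0.09  0.03  3.09]
```

View pics/wrist3.png

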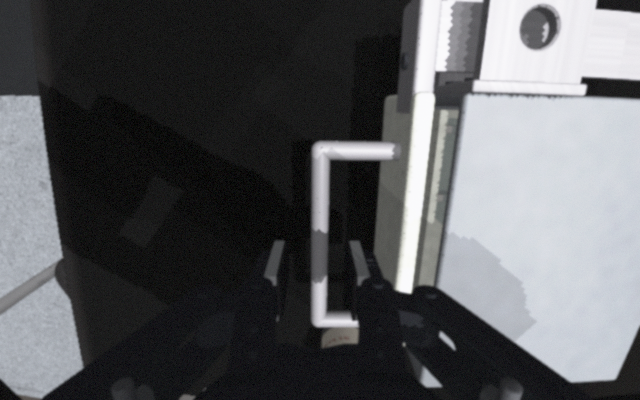

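View pics/s3c.png

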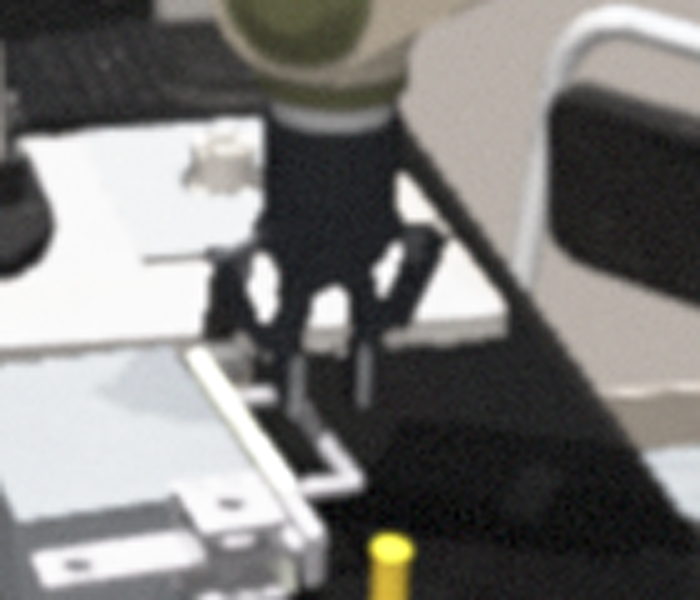

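>>> apply_moves --pt "3 0 0 1 0" --pt "3 0 0 1 0" --pt "3 0 0 0.9 0" --pt "3 0 0 0 0"

```text
time_s: 4.87
eef_pos: [550.0, 90.4, 57.1]
ee_rot: [-0.002, 0.447, 0.895, -0.001]
force: [0.4, 0.4, -0.2]
grip_width: 0.347
```

```bash
python3 -c "
from h import *
to((551,90,56))
snap('side','side4')
crop('pics/side4.png',260,100,400,220,5,'pics/s4c.png')
"
```

```text
t 4.87 pos [550.   90.4  57.1] xang 126.89 z [-0.004  0.    -1.   ] F [ 0.4  0.4 -0.2] w 0.347 j [-0.05  0.59  1.6  -0.    0.95 -0.69]
tool delta cm [-0.1   0.06  0.11]
```

View pics/s4c.png

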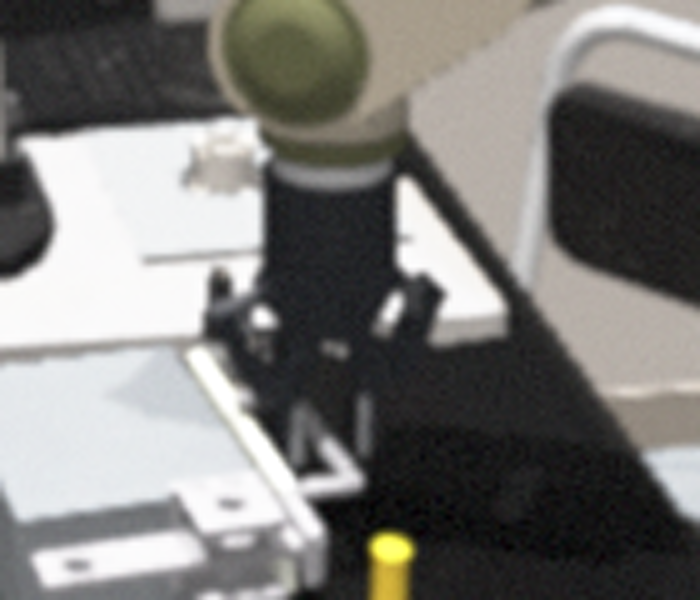

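Handle straddled with no contact. Close gently, then pull.

>>> apply_moves --pt "0.4 0 0 0 0" --pt "0.4 0 0 0 0" --pt "0.4 0 0 0 0" --pt "0.4 0 0 0 0" --pt "0.4 0 0 0 0" --squeeze 30

```text
time_s: 5.33
eef_pos: [551.3, 90.4, 59.6]
ee_rot: [0.0, 0.447, 0.895, 0.0]
force: [0.8, 1.5, -0.1]
grip_width: 0.098
```

>>> apply_moves --pt "0.4 0 -0.5 0 0" --pt "0.4 0 -1 0 0" --pt "0.4 0 -1 0 0" --pt "0.4 0 -1 0 0" --pt "0.4 0 -1 0 0" --pt "0.4 0 -1 0 0" --pt "0.4 0 -0.5 0 0" --pt "0.4 0 0 0 0"

```text
time_s: 6.0
eef_pos: [502.1, 54.1, 59.6]
ee_rot: [-0.001, 0.447, 0.894, -0.0]
force: [-4.4, 2.3, 5.1]
grip_width: 0.105
```

```bash
python3 -c "
from h import *
to((550-64,90.4-48,57))
snap('top','top5')
crop('pics/top5.png',280,90,440,210,5,'pics/t5c.png')
"
```

```text
t 6.0 pos [502.1  54.1  59.6] xang 126.87 z [-0.001  0.    -1.   ] F [-4.4  2.3  5.1] w 0.105 j [-0.13  0.5   1.76 -0.    0.88 -0.77]
tool delta cm [ 0.03 -1.99  0.26]
```

View pics/t5c.png

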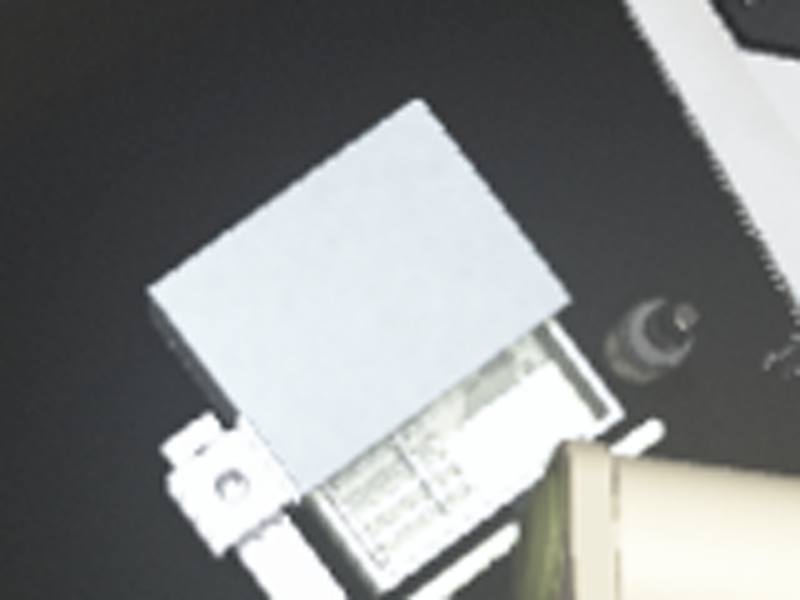

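>>> apply_moves --pt "0.4 0 -0.6 0 0" --pt "0.4 0 -0.6 0 0" --pt "0.4 0 -0.4 0 0" --pt "0.4 0 0 0 0"

```text
time_s: 6.38
eef_pos: [489.8, 45.0, 59.6]
ee_rot: [-0.001, 0.447, 0.895, -0.0]
force: [-4.0, 2.4, 7.1]
grip_width: 0.102
```

>>> apply_moves --pt "0.4 0 -0.3 0 0" --pt "0.4 0 0 0 0"

```text
time_s: 6.55
eef_pos: [487.6, 43.4, 59.6]
ee_rot: [-0.0, 0.447, 0.895, 0.0]
force: [-3.8, 3.6, 6.8]
grip_width: 0.1
```

>>> apply_moves --pt "0.4 0 -0.2 0 0" --pt "0.4 0 0 0 0"

```text
time_s: 6.72
eef_pos: [487.3, 43.1, 59.6]
ee_rot: [0.001, 0.447, 0.894, 0.002]
force: [4.4, 12.5, 0.6]
grip_width: 0.103
```

>>> apply_moves --pt "0.4 0 -0.2 0 0" --pt "0.4 0 0 0 0" --pt "0.4 0 0 0 0"

```text
time_s: 6.97
eef_pos: [487.2, 42.9, 59.7]
ee_rot: [0.002, 0.448, 0.894, 0.003]
force: [13.3, 20.7, -5.8]
grip_width: 0.098
```

>>> apply_moves --pt "1 0 0 0 0" --pt "3 0 0 0 0" --pt "3 0 0 0 0" --pt "3 0 0 0 0" --pt "3 0 0 0 0"

```text
time_s: 7.38
eef_pos: [484.6, 40.4, 59.2]
ee_rot: [-0.0, 0.447, 0.895, -0.0]
force: [-0.0, -0.0, -0.4]
grip_width: 0.349
```

```bash
python3 -c "
from h import *
to((487,43,200))
snap('side','side6');snap('wrist','wrist6')
crop('pics/side6.png',240,120,400,240,5,'pics/s6c.png')
"
```

```text
t 7.38 pos [484.6  40.4  59.2] xang 126.9 z [-0. -0. -1.] F [-0.  -0.  -0.4] w 0.349 j [-0.16  0.47  1.82 -0.    0.86 -0.8 ]
tool delta cm [  0.07   0.34 -14.08]
```

View pics/s6c.png

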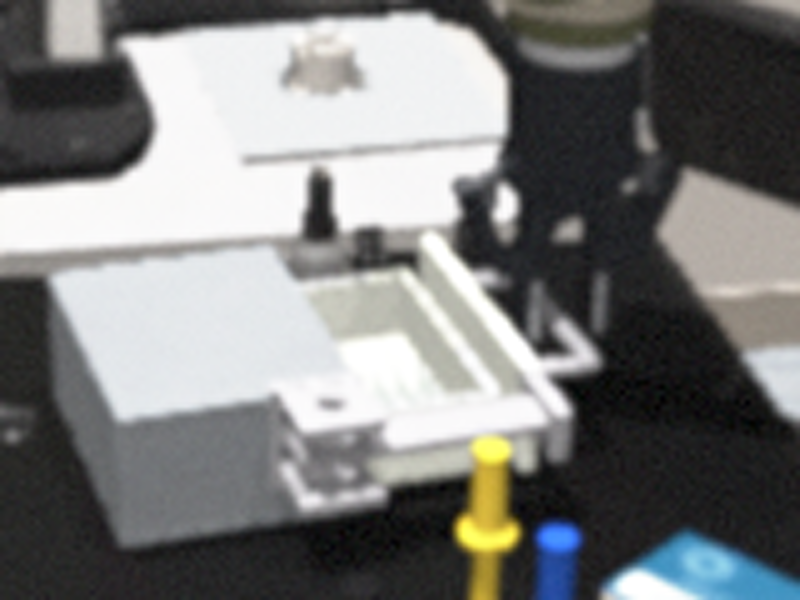

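View pics/wrist6.png

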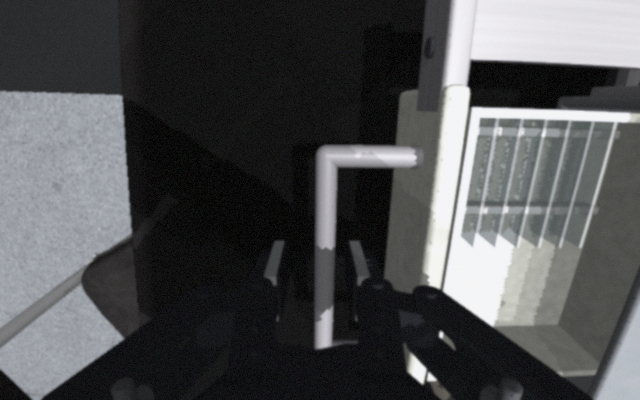

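>>> apply_moves --pt "3 0 0 -2 0" --pt "3 0 0 -3 0" --pt "3 0 0 -3 0" --pt "3 0 0 -3 0" --pt "3 0 0 -3 0" --pt "6 0 0 -2 0"

```text
time_s: 7.98
eef_pos: [485.0, 40.4, 222.2]
ee_rot: [0.001, 0.447, 0.895, 0.0]
force: [0.9, 0.6, 0.8]
grip_width: 0.476
```

```bash
python3 -c "
from h import *
to((536,345,225))
snap('top','top7')
crop('pics/top7.png',280,90,440,210,5,'pics/t7c.png')
"
```

```text
t 7.98 pos [485.   40.4 222.2] xang 126.89 z [ 0.003 -0.001 -1.   ] F [0.9 0.6 0.8] w 0.476 j [-0.16  0.24  1.64 -0.    1.25 -0.8 ]
tool delta cm [21.3  22.36 -0.29]
```

View pics/t7c.png

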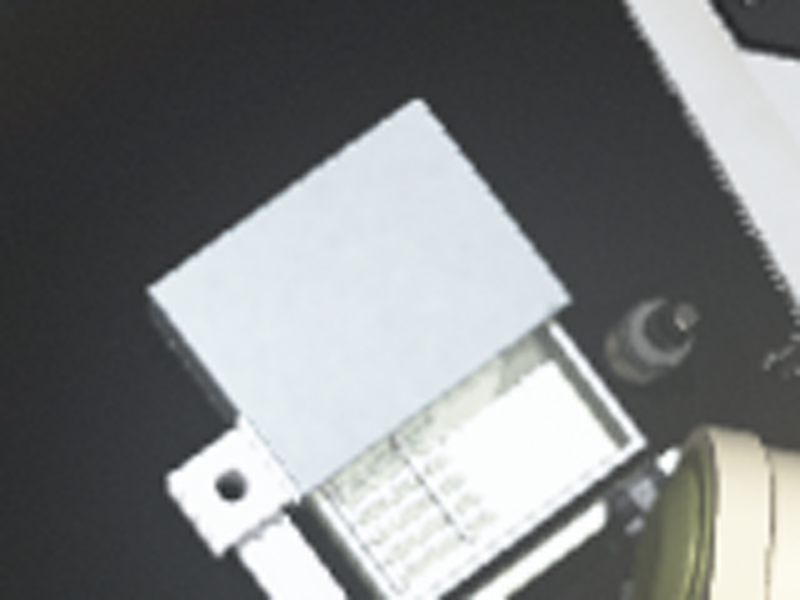

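>>> apply_moves --pt "5 2.1 2.2 0 0" --pt "5 2.1 2.2 0 0" --pt "5 2.1 2.2 0 0" --pt "5 2.1 2.2 0 0" --pt "5 2.1 2.2 0 0" --pt "5 2.1 2.2 0 0" --pt "5 2.1 2.2 0 0" --pt "5 2.1 2.2 0 0" --pt "5 2.1 2.2 0 0" --pt "5 2.1 2.2 0 0" --pt "5 0 0 0 0" --pt "5 0 0 0 0"

```text
time_s: 9.03
eef_pos: [534.2, 341.4, 218.3]
ee_rot: [-0.0, 0.446, 0.895, -0.001]
force: [0.0, 0.6, 0.8]
grip_width: 0.587
```

```bash
python3 -c "
from h import *
snap('wrist','wrist8')
to((476,425,200))
print(proj('wrist',[(476,425,120),(476,425,70)]), -K('wrist')[2][:3,:3].T@K('wrist')[2][:3,3])
"
```

```text
t 9.08 pos [534.4 340.4 218.6] xang 126.92 z [-0.001 -0.001 -1.   ] F [-0.2 -0.1  0. ] w 0.586 j [ 0.38  0.57  1.17 -0.    1.4  -0.26]
tool delta cm [10.27  0.42  1.86]
[[323.03512515  68.44560218]
 [321.87965966  75.05053289]] [487.34519088 402.45458053 348.85744847]
```

View pics/wrist8.png

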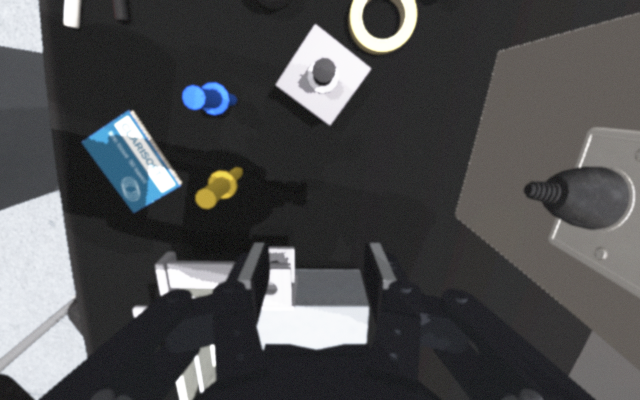

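```bash
python3 -c "
from h import *
c=cal('wrist8')
im=cv2.imread('pics/wrist8.png');g=cv2.cvtColor(im,cv2.COLOR_BGR2GRAY)
crop('pics/wrist8.png',265,15,385,135,5,'pics/w8c.png')
print(plane('wrist',(324,70.5),120,c),plane('wrist',(322,75),72,c))
"
```

```text
[477.1349751  425.23853374 120.        ] [475.87685883 425.86014466  72.        ]
```

View pics/w8c.png

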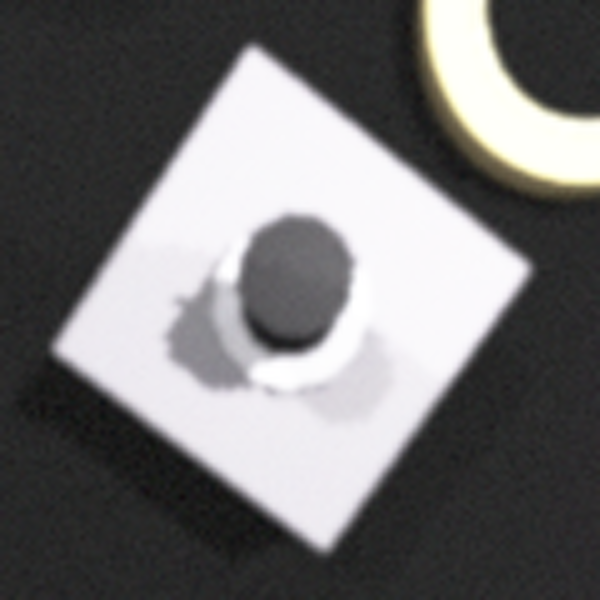

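>>> apply_moves --pt "5 2.1 0.1 0 0" --pt "5 2.1 0.1 0 0" --pt "5 2.1 0.1 0.5 0" --pt "5 2.1 0.1 1.5 0" --pt "5 1.9 0 2 0" --pt "5 0 0 2 0" --pt "5 0 0 0.4 0" --pt "5 0 0 0 0" --pt "5 0 0 0 0"

```text
time_s: 9.83
eef_pos: [476.8, 424.5, 156.5]
ee_rot: [0.0, 0.448, 0.894, 0.0]
force: [0.3, -0.1, 0.5]
grip_width: 0.587
```

```bash
python3 -c "
from h import *
snap('wrist','wrist9');snap('side','side9')
to((476.5,425,100))
crop('pics/side9.png',230,150,400,290,4.5,'pics/s9c.png')
"
```

```text
t 9.93 pos [476.9 424.9 156.9] xang 126.83 z [ 0.002  0.001 -1.   ] F [ 0.3  0.4 -0.1] w 0.588 j [ 0.54  0.63  1.24 -0.    1.27 -0.1 ]
tool delta cm [ 0.04 -0.04  5.69]
```

View pics/wrist9.png

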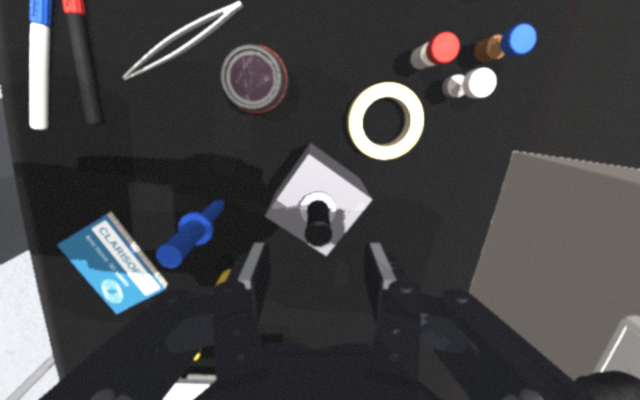

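View pics/s9c.png

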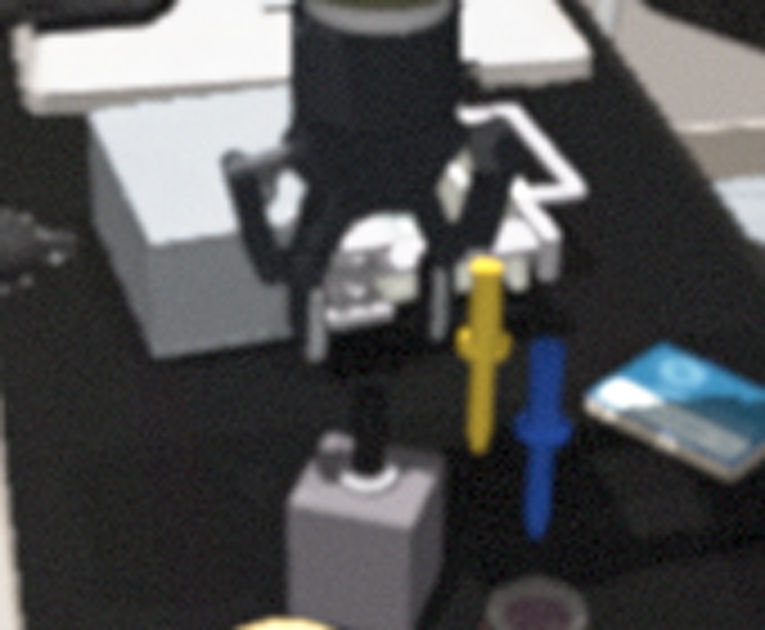

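>>> apply_moves --pt "5 0 0 1.5 0" --pt "4 0 0 1.5 0" --pt "4 0 0 1.5 0" --pt "4 0 0 0.9 0" --pt "4 0 0 0 0" --pt "4 0 0 0 0"

```text
time_s: 10.43
eef_pos: [476.3, 425.3, 102.0]
ee_rot: [0.0, 0.447, 0.894, 0.0]
force: [0.3, 0.3, -0.3]
grip_width: 0.468
```

```bash
python3 -c "
from h import *
snap('wrist','wrist10')
to((476.5,425,100))
"
```

```text
t 10.48 pos [476.5 425.5 102.5] xang 126.89 z [ 0.001  0.001 -1.   ] F [-0.1 -0.   0. ] w 0.467 j [ 0.55  0.69  1.29 -0.    1.16 -0.1 ]
tool delta cm [-0.04 -0.03  0.25]
```

View pics/wrist10.png

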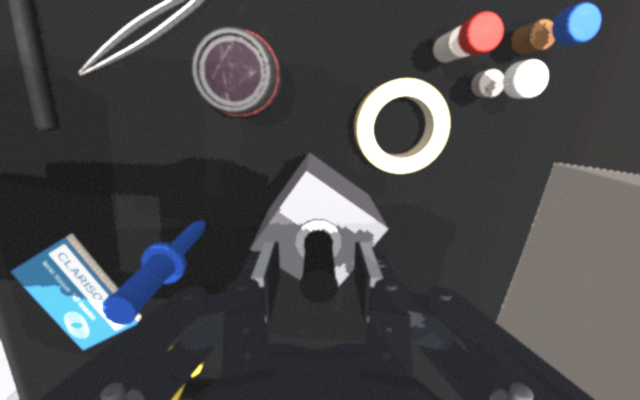

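>>> apply_moves --pt "1 0 0 0 0" --pt "1 0 0 0 0" --pt "1 0 0 0 0" --pt "1 0 0 0 0" --pt "1 0 0 0 0" --pt "1 0 0 0 0" --squeeze 60

```text
time_s: 10.98
eef_pos: [476.3, 425.6, 102.3]
ee_rot: [0.001, 0.447, 0.895, 0.001]
force: [-0.3, -0.4, 5.3]
grip_width: 0.168
```

>>> apply_moves --pt "1 0 0 -0.5 0" --pt "1 0 0 -1 0" --pt "1 0 0 -1.5 0" --pt "1 0 0 -2 0" --pt "1 0 0 -2 0" --pt "1 0 0 -1 0" --pt "1 0 0 -1 0" --pt "1 0 0 0 0" --pt "1 0 0 0 0"

```text
time_s: 11.73
eef_pos: [475.7, 425.3, 190.9]
ee_rot: [-0.0, 0.447, 0.895, -0.0]
force: [0.0, 0.2, -1.4]
grip_width: 0.169
```

```bash
python3 -c "
from h import *
snap('wrist','wrist11');snap('side','side11')
to((555,230,195))
crop('pics/side11.png',230,120,400,290,3.5,'pics/s11c.png')
"
```

```text
t 11.83 pos [475.5 425.1 190. ] xang 126.9 z [-0.002 -0.001 -1.   ] F [-0.1  0.4 -1.2] w 0.172 j [ 0.55  0.6   1.2   0.    1.34 -0.1 ]
tool delta cm [-20.37  -5.36  -0.49]
```

View pics/wrist11.png

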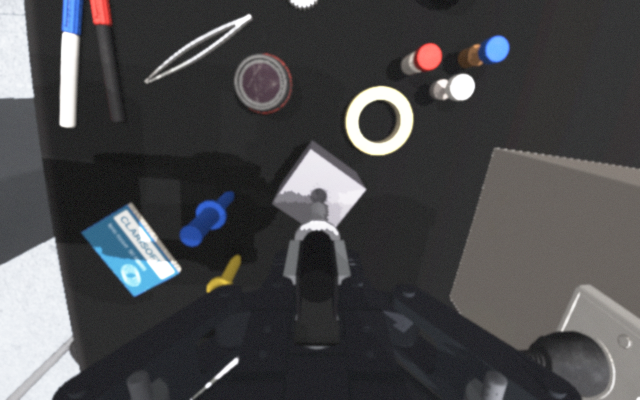

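View pics/s11c.png

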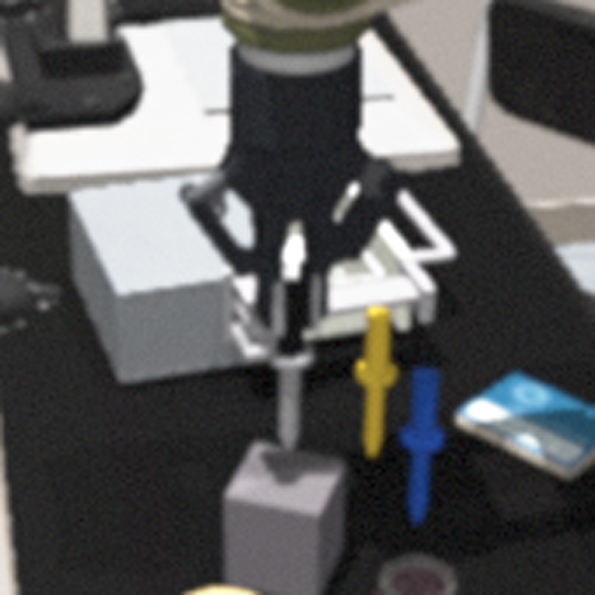

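>>> apply_moves --pt "1 0 0 -2 0" --pt "1 0 0 -2 0" --pt "1 -1 -0.2 -1 0" --pt "1 -2 -0.4 0 0" --pt "1 -2.6 -0.6 0 0" --pt "1 -2.8 -0.6 0 0" --pt "1 -2.8 -0.6 0 0" --pt "1 -2.8 -0.6 0 0" --pt "1 -2.8 -0.6 0 0" --pt "1 -2.6 -0.6 0 0" --pt "1 -2 -0.6 0 0" --pt "1 -1 -0.2 0 0"

```text
time_s: 12.83
eef_pos: [571.1, 213.2, 240.3]
ee_rot: [-0.0, 0.448, 0.894, -0.001]
force: [0.3, 0.4, -1.3]
grip_width: 0.17
```

>>> apply_moves --pt "1 -1.5 0 0 0" --pt "1 -1.0 0 0 0" --pt "1 0 0 0 0" --pt "1 0 0 0 0" --pt "1 0 0 0 0"

```text
time_s: 13.25
eef_pos: [585.1, 197.0, 241.2]
ee_rot: [-0.0, 0.447, 0.895, 0.0]
force: [1.2, 1.0, -1.2]
grip_width: 0.171
```

```bash
python3 -c "
from h import *
snap('wrist','wrist12');snap('side','side12');snap('top','top12')
to((555,230,235))
crop('pics/side12.png',230,100,400,240,4.5,'pics/s12c.png')
"
```

```text
t 13.4 pos [585.1 197.  241.4] xang 126.96 z [ 0.  0. -1.] F [ 0.5  0.2 -0.7] w 0.163 j [ 0.14  0.52  1.19  0.    1.43 -0.51]
tool delta cm [ 4.45 -0.42  0.64]
```

View pics/wrist12.png

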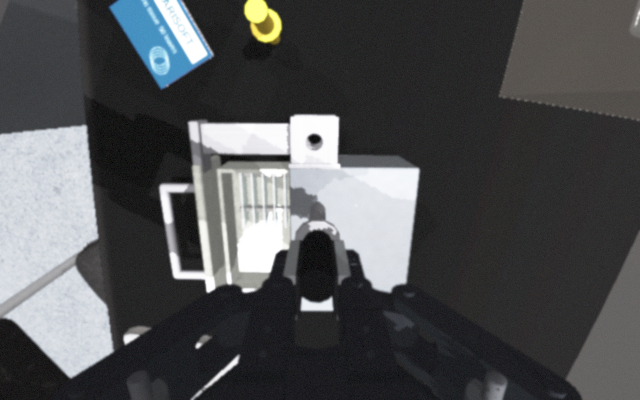

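View pics/s12c.png

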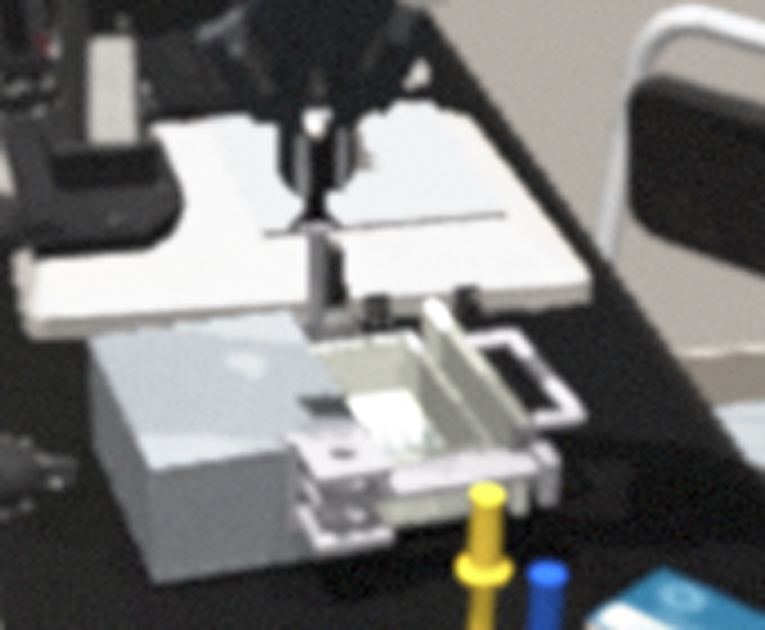

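```bash
python3 -c "
from h import *
crop('pics/wrist12.png',270,100,370,270,4,'pics/w12c.png')
c=cal('wrist12')
print(plane('wrist',(314.5,141),90,c))
# projected expected rod points for tip under TCP
p=np.array([585.1,197.0,241.4]); o=p-[0,0,32.3]
print(proj('wrist',[o-[0,0,65],o,o+[0,0,50]],c), proj('side',[o-[0,0,65],o]))
"
```

```text
[556.28819926 231.61153451  90.        ]
[[316.88546642 204.97713486]
 [317.04332167 239.97018313]
 [317.26444203 289.16884803]] [[299.60790283 173.72918177]
 [299.66460446 150.23517677]]
```

View pics/w12c.png

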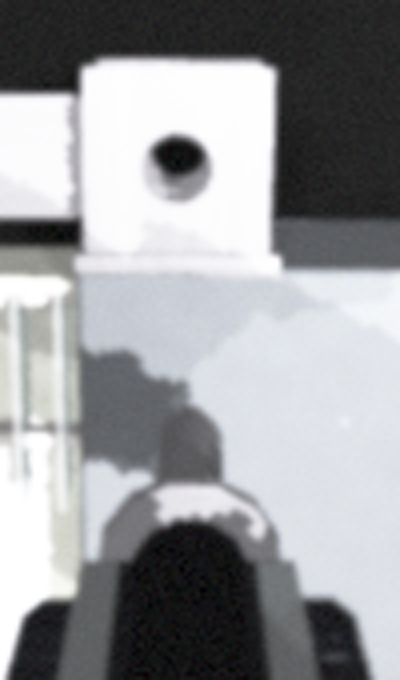

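```bash
python3 -c "
from h import *
print(plane('wrist',(314.5,142),90,cal('wrist12')))
to((556.2,230.5,205))
"
```

```text
[556.8479981 230.8657175  90.       ]
t 13.4 pos [585.1 197.  241.4] xang 126.96 z [ 0.  0. -1.] F [ 0.5  0.2 -0.7] w 0.163 j [ 0.14  0.52  1.19  0.    1.43 -0.51]
tool delta cm [ 4.41 -0.29  3.64]
```

>>> apply_moves --pt "1 1 -0.1 0 0" --pt "1 1.5 -0.1 0 0" --pt "1 1.4 -0.1 0 0" --pt "1 0.5 0 1 0" --pt "1 0 0 1.6 0" --pt "1 0 0 1 0" --pt "1 0 0 0 0" --pt "1 0 0 0 0" --pt "1 0 0 0 0"

```text
time_s: 14.15
eef_pos: [556.9, 229.6, 205.8]
ee_rot: [0.0, 0.447, 0.895, 0.0]
force: [0.1, -0.1, -1.2]
grip_width: 0.168
```

```bash
python3 -c "
from h import *
snap('wrist','wrist13');snap('side','side13');snap('top','top13')
to((556.2,230.5,205))
crop('pics/side13.png',260,100,380,240,5,'pics/s13c.png')
crop('pics/wrist13.png',260,120,380,270,5,'pics/w13c.png')
"
```

```text
t 14.3 pos [556.9 229.6 205.9] xang 126.89 z [ 0.001  0.    -1.   ] F [-0.3  0.2 -2.9] w 0.165 j [ 0.2   0.51  1.3   0.    1.33 -0.45]
tool delta cm [0.12 0.   0.09]
```

View pics/w13c.png

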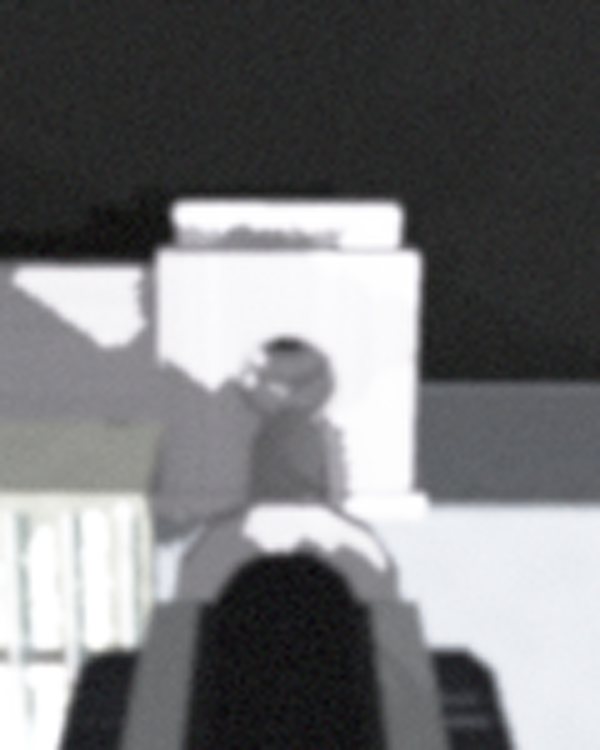

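View pics/s13c.png

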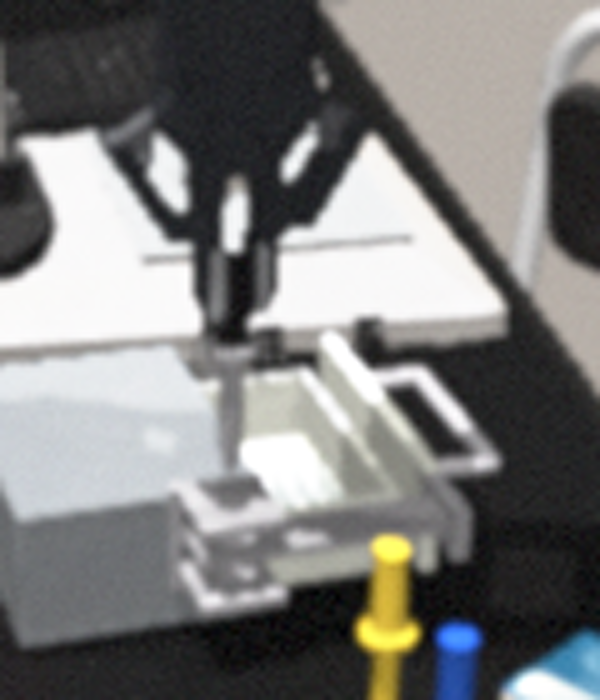

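```bash
python3 -c "
from h import *
c=cal('wrist13')
print('hole',plane('wrist',(317.4,196.3),90,c))
p=np.array([556.9,229.6,205.9]); o=p-[0,0,32.3];t=o-[0,0,65]
print((proj('wrist',[t,o,(556.9,229.6,90)],c)-[260,120])*5)
print((proj('side',[t,o,(556.9,229.6,90),(556.2,230.8,90)])-[260,100])*5)
"
```

```text
hole [556.4897745 231.0672455  90.       ]
[[284.04469792 423.92150178]
 [285.22616472 598.79115938]
 [283.81048811 389.28785138]]
[[229.15366056 468.15533613]
 [230.20864575 351.47018432]
 [228.87023131 500.44062202]
 [229.41024831 501.78244144]]
```

>>> apply_moves --pt "1 0.13 -0.03 0 0" --pt "1 0 0 0.8 0" --pt "1 0 0 0.8 0" --pt "1 0 0 0.6 0" --pt "1 0 0 0.4 0" --pt "1 0 0 0 0"

```text
time_s: 14.8
eef_pos: [555.1, 230.3, 177.8]
ee_rot: [-0.001, 0.447, 0.895, -0.001]
force: [0.4, 0.6, -1.9]
grip_width: 0.169
```

```bash
python3 -c "
from h import *
snap('wrist','wrist14');snap('side','side14')
to((556.4,230.9,122.3))
crop('pics/side14.png',260,120,380,240,4,'pics/s14c.png')
crop('pics/wrist14.png',260,120,380,270,4,'pics/w14c.png')
a=cv2.imread('pics/s14c.png');b=cv2.imread('pics/w14c.png')[:480]
cv2.imwrite('pics/j14.png',cv2.resize(np.hstack([a,b]),None,fx=.8,fy=.8))
"
```

```text
t 14.9 pos [555.6 230.5 179.2] xang 126.9 z [-0. -0. -1.] F [-0.3 -1.2 -1.1] w 0.166 j [ 0.2   0.53  1.34  0.    1.27 -0.45]
tool delta cm [-0.01  0.09  5.69]
```

View pics/j14.png

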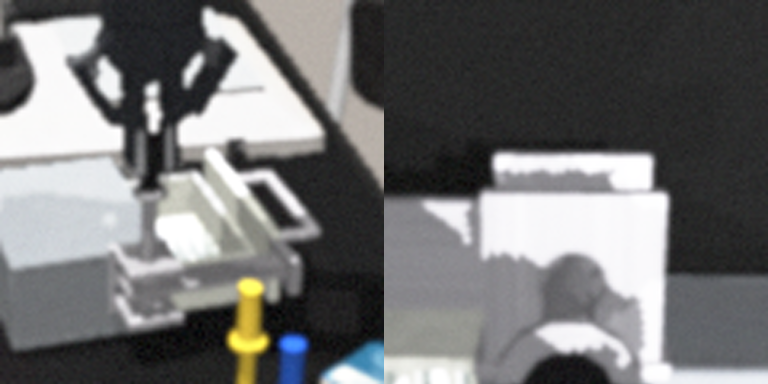

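>>> apply_moves --pt "1 0 0.03 0.5 0" --pt "1 0 0 0.5 0" --pt "1 0 0 0.5 0" --pt "1 0 0 0 0" --pt "1 0 0 0 0"

```text
time_s: 15.32
eef_pos: [555.6, 230.6, 163.9]
ee_rot: [-0.0, 0.447, 0.895, -0.0]
force: [0.2, -0.2, -1.2]
grip_width: 0.172
```

>>> apply_moves --pt "1 0 0 0.5 0" --pt "1 0 0 0.5 0" --pt "1 0 0 0.5 0" --pt "1 0 0 0 0" --pt "1 0 0 0 0"

```text
time_s: 15.73
eef_pos: [555.7, 230.6, 148.9]
ee_rot: [-0.0, 0.447, 0.895, -0.0]
force: [-0.6, 0.2, -1.0]
grip_width: 0.168
```

>>> apply_moves --pt "1 0 0 0.5 0" --pt "1 0 0 0.5 0" --pt "1 0 0 0.5 0" --pt "1 0 0 0 0" --pt "1 0 0 0 0"

```text
time_s: 16.15
eef_pos: [555.6, 230.6, 133.9]
ee_rot: [-0.0, 0.447, 0.895, -0.0]
force: [-0.7, -0.6, -0.6]
grip_width: 0.173
```

>>> apply_moves --pt "1 0 0 0.5 0" --pt "1 0 0 0.3 0" --pt "1 0 0 0.2 0" --pt "1 0 0 0 0" --pt "1 0 0 0 0"

```text
time_s: 16.57
eef_pos: [555.8, 230.7, 124.2]
ee_rot: [-0.0, 0.447, 0.895, -0.0]
force: [0.3, -0.3, -1.0]
grip_width: 0.167
```

```bash
python3 -c "
from h import *
snap('wrist','wrist15');snap('side','side15')
to((556.4,230.9,122.3))
crop('pics/side15.png',260,120,380,240,4,'pics/s14c.png')
crop('pics/wrist15.png',260,120,380,270,4,'pics/w14c.png')
a=cv2.imread('pics/s14c.png');b=cv2.imread('pics/w14c.png')[:480]
cv2.imwrite('pics/j15.png',cv2.resize(np.hstack([a,b]),None,fx=.8,fy=.8))
"
```

```text
t 16.67 pos [555.9 230.7 124.5] xang 126.9 z [ 0.  0. -1.] F [ 0.2  0.5 -1.9] w 0.168 j [ 0.2   0.59  1.4  -0.    1.15 -0.45]
tool delta cm [-0.01  0.05  0.22]
```

View pics/j15.png

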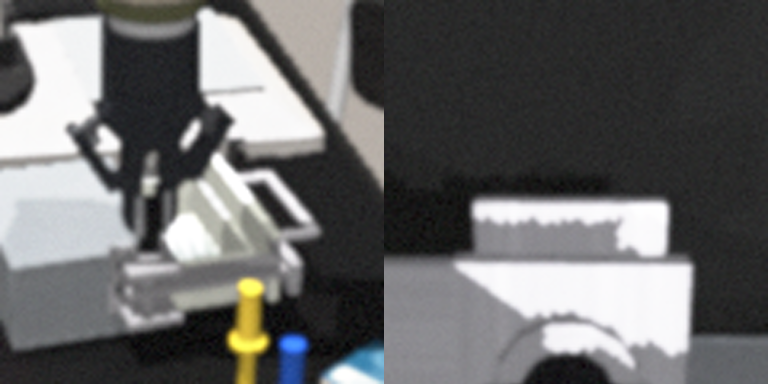

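Through all three holes with no force; lower the last bit, feeling for contact.

>>> apply_moves --pt "1 0 0 0.15 0" --pt "1 0 0 0 0" --pt "1 0 0 0 0"

```text
time_s: 16.92
eef_pos: [555.8, 230.6, 122.7]
ee_rot: [-0.0, 0.447, 0.895, -0.0]
force: [-0.2, 0.6, -1.2]
grip_width: 0.172
```

>>> apply_moves --pt "1 0 0 0.1 0" --pt "1 0 0 0 0" --pt "1 0 0 0 0"

```text
time_s: 17.17
eef_pos: [556.0, 230.7, 122.3]
ee_rot: [0.0, 0.447, 0.895, 0.0]
force: [-0.9, -0.1, 3.2]
grip_width: 0.171
```

>>> apply_moves --pt "2.5 0 0 0 0" --pt "4 0 0 0 0" --pt "4 0 0 0 0" --pt "4 0 0 0 0"

```text
time_s: 17.5
eef_pos: [555.8, 230.6, 121.6]
ee_rot: [-0.0, 0.447, 0.895, -0.0]
force: [-0.9, 0.4, -0.1]
grip_width: 0.467
```

```bash
python3 -c "
from h import *
snap('wrist','wrist16');snap('side','side16')
to((556.4,230.9,250))
crop('pics/side16.png',260,120,380,240,4,'pics/s14c.png')
crop('pics/wrist16.png',220,120,420,400,2.4,'pics/w14c.png')
a=cv2.imread('pics/s14c.png');b=cv2.imread('pics/w14c.png')[:480]
cv2.imwrite('pics/j16.png',cv2.resize(np.hstack([a,b[:480]]) if b.shape[0]>=480 else a,None,fx=.8,fy=.8))
"
```

```text
t 17.6 pos [555.8 230.6 121.7] xang 126.9 z [-0. -0. -1.] F [-0.4 -0.   0.2] w 0.469 j [ 0.2   0.59  1.41 -0.    1.14 -0.45]
tool delta cm [ -0.02   0.06 -12.83]
```

View pics/j16.png

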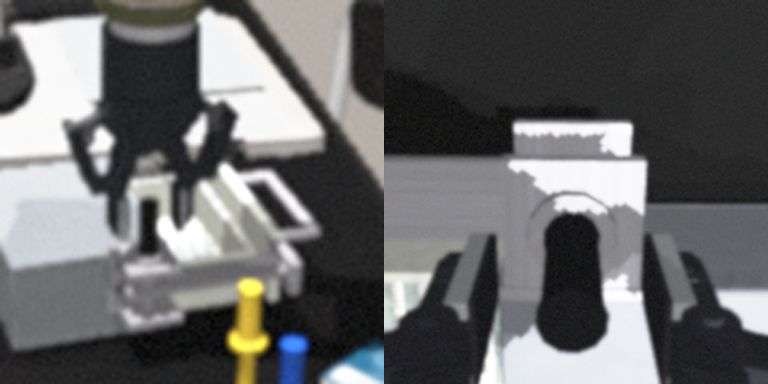

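Rod released and standing. Retreat straight up, then back so that the view is clear.

>>> apply_moves --pt "4 0 0 -1 0" --pt "4 0 0 -2 0" --pt "4 0 0 -3 0" --pt "4 0 0 -3 0" --pt "4 0 0 -3 0" --pt "4 0 0 -1 0" --pt "4 -1.5 -1 0 0" --pt "4 -2 -1.5 0 0" --pt "4 -2 -1.5 0 0" --pt "4 -1.5 -1 0 0" --pt "4 0 0 0 0" --pt "4 0 0 0 0"

```text
time_s: 18.6
eef_pos: [557.9, 144.2, 252.0]
ee_rot: [-0.0, 0.448, 0.894, 0.0]
force: [0.5, 0.1, -0.1]
grip_width: 0.467
```

```bash
python3 -c "
from h import *
snap('wrist','wrist17');snap('side','side17');snap('top','top17')
to((556.4,230.9,250))
crop('pics/side17.png',240,100,400,240,4,'pics/s17c.png')
"
```

```text
t 18.75 pos [557.7 145.6 251.8] xang 126.95 z [ 0.  0. -1.] F [-0.4 -0.2 -0.2] w 0.465 j [ 0.05  0.42  1.32  0.    1.4  -0.59]
tool delta cm [6.9  5.02 0.19]
```

View pics/s17c.png

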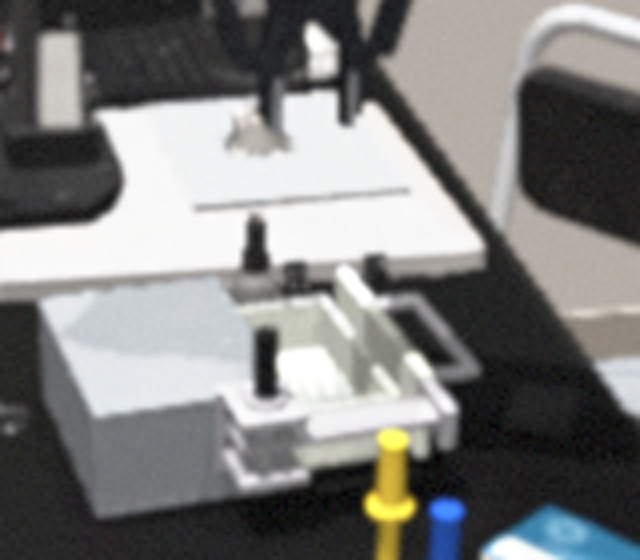

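View pics/wrist17.png

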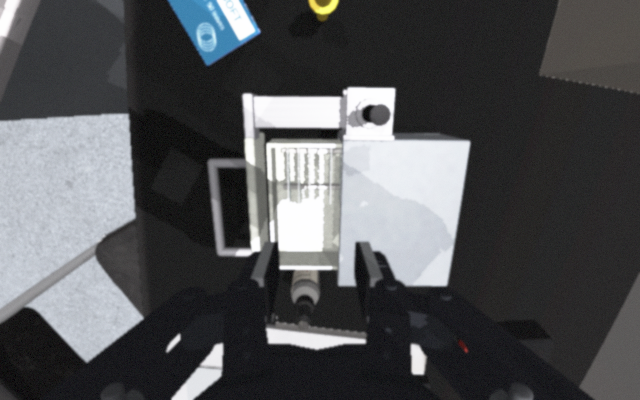

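View pics/top17.png

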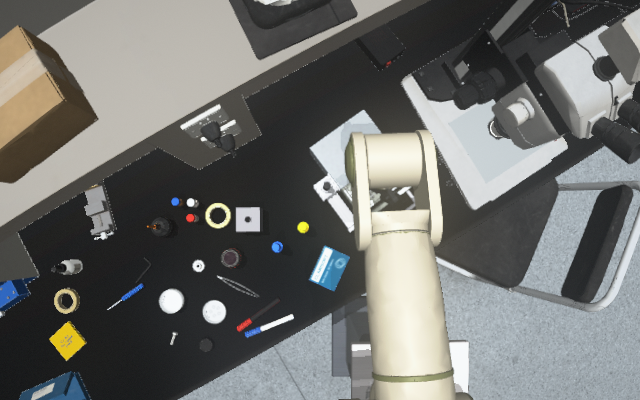

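```bash
python3 -c "
from h import *
c=cal('wrist17')
print(plane('wrist',(377,114),140,c))
a=plane('wrist',(213.5,162),61,c);b=plane('wrist',(220,251),61,c);print((a+b)/2)
print(ctrl.sense()['dq'].round(3)); print(ctrl.finish_job())
"
```

```text
[553.45325106 229.3495867  140.        ]
[487.59291573  45.55669217  61.        ]
[ 0.005  0.001  0.    -0.001 -0.001 -0.003]
the job is handed in; nothing more can be done
None
```

The drawer is out at its stop and the black-gripped lock rod is through both ears and the strap. I let the rod go and handed the job in at about 18.8 s. `finish_job` gives no verdict, so what follows is from my own checks.

- **Drawer:** I pulled it about 80 mm by its handle from a start of about 10 mm ajar. The pull force then rose to about 25 N without further travel, so it was at its stop. From above, the holes lined up before I threaded the rod.
- **Rod:** It went down with no noticeable side force until the collar touched, at about 3 N. The tool height there matched the height expected for the collar resting on the upper ear to within 1 mm.
- **After letting go:**
  - In the pictures the rod stands upright with its collar on the ear.
  - The arm is clear, with the gripper about 250 mm above the worktop.
  - In the last pictures the tape roll, lens, tissue pack and bottle look to be where they were. I did not measure them again.
- **Disagreement:** The last wrist view puts the top of the rod's grip at (553.5, 229.3) mm, about 3 mm from the hole at (556.4, 230.9). That comes from one hand-picked pixel with calibration good to about 2 mm, plus the rod's play in the holes. Even if real, it is within the 0.08 rad tilt allowed. I did not measure it from a second view.

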